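# Load the slide adapter the right way round

### The arm

A 6-joint arm with a two-finger parallel gripper is mounted at the origin on the work surface. World frame = base frame: x ahead of the robot, y to its left, z up, the work surface at z = 0. Lengths are in m, angles in rad, forces in N, time in s.
With the tool pointing down it reaches from about 0.375 to 0.975 m from the base axis. Payload 3.8 kg.
Tool frame: the origin (TCP) lies at the very end of the fingers, on their centre line; the grasp point (between the pads) lies 19 mm behind it; z points along the fingers, y is the line along which they close (so a half turn about z gives the same grasp; the last joint's range is limited). The gripper opens to 85 mm and grips with 20 to 120 N. Pads are 22 mm wide; open, the fingers measure 114 mm over their backs; the gripper's body (76 mm by 85 mm) begins 54 mm behind the grasp point. The pads swing forward as they close: fully open they stand 13 mm farther back than shut.
Start: joints at [-1.309, 0.264, 1.604, -0, 1.274, -0.037], TCP at [0.199, -0.645, 0.231] pointing down, gripper open.
Joint ranges: [-2.63, 2.63], [-0.94, 2.18], [0.31, 2.57], [-1.31, 4.45], [0, 2.66], [-2.55, 2.55]. Speed limits (rad/s): [2.57, 2.57, 3.14, 3.14, 3.14, 3.14].

### API

Orientations are given as a rotation vector (axis times angle).
In Python, from workcell import monitor, viewer, job gives the robot as it stands. The module is installed in compiled form; this text tells all that it offers.
- The arm moves only by the tool step_arm, never from a script. Its argument "series" is one flat list of numbers, 4 for each row, row after row: the shift along the tool's x, y, z in m, then the turn about the tool's z in rad. A call has 1 to 8 rows; each row is the pose to reach, as a shift and turn from the pose commanded when the call began, along the tool's axes at that moment; what a row does not reach only later rows make up. A row lasts 1/8 s, in which the tool goes at most 62.5 mm and 10.7 degrees, less where a joint would pass 70% of its speed; a pose out of reach is approached as far as the arm can. A call with a gripper value outside its range is refused whole. "gripper" is the opening, from 0 (shut) to 1 (fully open), set as the call begins (left out, the last holds). The fingers move at their own pace and stop on an object; "newtons" is the grip in N (left out, the last holds). Time passes only in rows, so rows that repeat a pose let the fingers close. It gives the time, the measured TCP pose, the force, the opening and the grip force at its end, in the units of the state.
- monitor.read_state(): the state, without advancing time (a new reading comes with each control period).
- viewer.read_camera(name): name is "scene" or "top" or "wrist"; returns a dict with "image" (420x560x3 uint8, red, green, blue), "intrinsics" (3x3 intrinsics, pixels), "T" (4x4, takes a point from camera to world coordinates); the wrist camera has in their place "hand_eye" (4x4, takes a point from camera to tool coordinates, whose origin is the TCP and whose axes are the flange's). Camera axes: x right, y up, looking along -z (the intrinsics and any distortion apply to the point x, -y, -z); pixel columns grow to the right and rows downward; lengths in m; the calibration is good to about 2 mm. A picture is of the moment at which its call begins: read the wrist's pose just before it. There is no depth.
- job.finish_job(): hands the job in; it is judged then, once.
Trained networks look in a picture, given as the dict that the camera call returned (one of the last four; its "shot" number tells which), for a name from the list of things; names that differ only in an ending like _2 or _b are one class to them, and where a whole thing is asked for, a point or a joint stands for the part that bears it (a point fixed in the world has none). Each returns a list of dicts, best first, with "score" (0 to 1); they miss things now and then, are a little off and sometimes report something else, mostly with a low value. They report only what shows in the picture. A call takes as long as a camera call.
- viewer.boxes_of(picture, label): "extent" ([centre column, centre row, width, height] in pixels, round what is visible of it).
- viewer.spot_point(picture, label): "point" ([column, row] in pixels: a listed point, or the origin of a listed thing).
The state is a dict: "time": time; "q": joint angles; "joint_vel": joint speeds; "joint_torque": joint torques, N m; "tool_pos": TCP position; "tcp_rot": TCP orientation; "wrist_force": force on the tool from outside, world axes, zero at the start; "torque": the same for the moment, N m; "width": opening from 0.0 (shut) to 1.0 (fully open); "grip_force": force on a finger pad.
Only numpy, scipy, OpenCV 4.12 (cv2) and the standard library are available. Lean on these libraries where they do the work, as an engineer would, in place of code of your own. Each camera call takes 0.05 s, during which the arm holds its last target. There are 200 camera calls.

### The job

Put the grey two-slide adapter that lies on the bench into the empty plate carrier of the cell imager, fully home and flush. One corner of the adapter is chamfered underneath to clear the steel key in the carrier's corner, but it looks the same either way round: feel gently whether it goes down over the key or stops on it, and give it half a turn if it stops. Do not let go of it while it stands proud in the carrier, do not press hard on the carrier, and leave everything else on the bench where it is.

Things in the scene. Friction and masses are not known exactly. Their poses are not given: they have to be found in the camera images.
- adapter_centre (a point): Slide adapter: grey aluminium frame, microplate footprint, 127.8 (x) x 85.5 (y) x 16 mm high, 0.25-0.45 kg, flat on the bench. Its centre, half-way up; z up, x along the long side, but x may point to either end. The lower 9 mm of ONE corner, the +x+y or the -x-y one (the pose does not tell which), is cut off at 45 degrees, 18 mm along each side; the top is a full rectangle.
- adapter_rib (a point): Middle of the top of the adapter's middle rib, 8 mm above its centre; axes as the centre's. The rib is 16 mm wide (x), 72 mm long (y), 16 mm high; an open window of 46 (x) x 72 (y) mm goes right through on either side of it: pinch the rib, fingers in the windows.
- nest (a point): Middle of the nest in the imager's carrier, at its seat, 50 mm above the bench; z up, x along its long side, y towards the housing. Open in the middle (116 x 74 mm): the adapter rests on a ledge, long side along x, 3 mm play each side. Guides rise 8 mm upright, then flare out to 16 mm above the seat: a seated adapter is flush with their tops, its centre 8 mm above this point.
- key (a point): Top of the steel key, 7 mm above the seat, at the nest's +x+y corner (66.9, 45.8 mm from its middle); it fills the corner to a 45-degree face, 17 mm along each side. With its chamfered corner here the adapter goes down to the seat; the other way round its square corner stops on the key 7 mm too high. All rigid.
- imager: Cell imager, fixed: white housing 330 (x) x 340 (y) x 180 mm high, its front face 150 mm to +y of the nest's middle; the grey carrier, 160 x 118 mm, stands out of it on two arms. Origin on the bench under the nest's middle, axes as the nest's.
- slide_mailer_centre (a point): Bystander: white plastic slide mailer, 86 x 34 x 17 mm, lying between adapter and carrier; its centre, x along its length.
- well_plate_centre (a point): Bystander: clear six-well plate, 128 x 86 x 22 mm; its centre, x along its length.
- tube_rack_centre (a point): Bystander: white rack of tubes with green caps, 75 (x) x 200 (y) x 110 mm; its centre.
- tip_box_centre (a point): Bystander: pipette tip box, 122 (x) x 82 (y) x 68 mm; its centre.
- reagent_centre (a point): Bystander: white reagent bottle, 64 mm in diameter, 115 mm high, upright; its centre.
- flask_centre (a point): Bystander: clear culture flask lying flat, body 105 (x) x 82 (y) x 34 mm with a neck and cap at +x; centre of its body.
- beaker_centre (a point): Bystander: clear beaker, 66 mm in diameter, 85 mm high; its centre.

How it is judged:
By the outcome, as a careful person would: the job done as asked, in the order asked, and still so for the second after the job is handed in, with the robot touching nothing.
It also fails if it takes over 67 s, if anything falls off the work surface, if the arm or the gripper's body presses on something with over 40 N, if the wrist force passes 120 N, or if a joint passes its speed limit or range.

## Working session

There is one attempt and no reset: what is moved stays moved. The work goes in short steps, Python scripts to look and compute and a tool call to move; the robot and the scene stay as the last step left them, time stands still between calls to the robot, and variables do not carry over. Pictures are saved under pics/ and viewed, at most 10 in all, crops included, and the job is handed in when it is done.

Besides the shell and the picture viewer there is one more tool, called by a JSON object that holds its "fn" and its "kwargs", one argument or row to a line. step_arm: Moves the arm, as the interface text tells. Its arguments: {"type":"object","properties":{"series":{"type":"array"},"gripper":{"type":"number"},"newtons":{"type":"number"}},"required":["series"]}

```bash
mkdir -p pics; cat > h.py <<'E'
import numpy as np, cv2
from scipy.spatial.transform import Rotation as R
from workcell import monitor, viewer, job
def shot(name):
    s=monitor.read_state(); p=viewer.read_camera(name)
    if 'T' in p: T=np.array(p['T'])
    else:
        W=np.eye(4); W[:3,:3]=R.from_rotvec(s['tcp_rot']).as_matrix(); W[:3,3]=s['tool_pos']; T=W@np.array(p['hand_eye'])
    return p,T
def ray(p,T,uv,z):
    K=np.array(p['intrinsics']); d=np.linalg.inv(K)@[uv[0],uv[1],1]; d=T[:3,:3]@(d*[1,-1,-1]); o=T[:3,3]
    return o+d*(z-o[2])/d[2]
def proj(p,T,X):
    c=np.linalg.inv(T)@np.append(X,1); c=c[:3]*[1,-1,-1]; u=np.array(p['intrinsics'])@c; return u[:2]/u[2]
def save(p,n): cv2.imwrite('pics/'+n,cv2.cvtColor(p['image'],cv2.COLOR_RGB2BGR))
E
python3 - <<'E'
from h import *
s=monitor.read_state(); print({k:np.round(v,3) for k,v in s.items()})
for c in ['top','scene','wrist']:
    p,T=shot(c); save(p,c+'0.png'); print(c,[k for k in p], np.round(T,3).tolist(),np.round(p['intrinsics'],1).tolist(), p.get('distortion'))
    for n,z in [('adapter_centre',.008),('adapter_rib',.016),('nest',.05),('key',.057),('slide_mailer_centre',.0085),('well_plate_centre',.011),('tube_rack_centre',.055),('tip_box_centre',.034),('reagent_centre',.057),('flask_centre',.017),('beaker_centre',.042)]:
        for r in viewer.spot_point(p,n)[:2]: print(c,n,round(r['score'],2),np.round(r['point'],1),np.round(ray(p,T,r['point'],z),3))
E
```

```text
{'time': np.float64(0.0), 'q': array([-1.309,  0.265,  1.605, -0.   ,  1.274, -0.037]), 'joint_vel': array([ 0.   , -0.001, -0.002, -0.001, -0.001, -0.001]), 'joint_torque': array([ 1.0000e-03, -5.1511e+01, -3.6731e+01,  0.0000e+00,  1.3000e-02,
       -0.0000e+00]), 'tool_pos': array([ 0.199, -0.644,  0.23 ]), 'tcp_rot': array([-3.104, -0.467,  0.   ]), 'wrist_force': array([ 0.103, -0.187, -0.019]), 'torque': array([0.027, 0.002, 0.005]), 'grip_force': np.float64(0.0), 'width': np.float64(0.998)}
top ['image', 'intrinsics', 'T', 'shot'] [[0.006, 0.993, -0.122, 0.476], [-1.0, 0.007, 0.003, -0.09], [0.004, 0.122, 0.993, 1.0], [0.0, 0.0, 0.0, 1.0]] [[408.3, 0.0, 276.4], [0.0, 408.3, 211.9], [0.0, 0.0, 1.0]] None
top adapter_rib 0.19 [161.4 228.8] [0.555 0.185 0.016]
top nest 0.63 [166.1 229.7] [0.55  0.164 0.05 ]
top key 0.62 [135.1 205.4] [0.606 0.237 0.057]
top slide_mailer_centre 0.71 [250.9 204.5] [ 0.616 -0.03   0.008]
top well_plate_centre 0.79 [251.  147.8] [ 0.758 -0.028  0.011]
top tip_box_centre 0.96 [281.5 311.7] [ 0.363 -0.106  0.034]
top reagent_centre 0.7 [250.9 203.2] [
[... 745 characters left out ...]
0.47 [147.8 240.5] [ 0.416 -0.459  0.011]
scene tube_rack_centre 0.75 [285.4 296.6] [ 0.765 -0.237  0.055]
scene tip_box_centre 0.71 [250.3 169.1] [ 0.353 -0.109  0.034]
scene reagent_centre 0.87 [147.5 239.2] [ 0.444 -0.461  0.057]
scene flask_centre 0.9 [168.6 305.5] [ 0.623 -0.487  0.017]
scene flask_centre 0.55 [400.4 228.1] [0.732 0.15  0.017]
scene beaker_centre 0.62 [402.3 228.4] [0.746 0.139 0.042]
scene beaker_centre 0.23 [145.1 239.5] [ 0.431 -0.466  0.042]
wrist ['image', 'intrinsics', 'hand_eye', 'shot'] [[0.294, 0.92, 0.259, 0.264], [-0.956, 0.282, 0.08, -0.626], [0.001, -0.271, 0.962, 0.374], [0.0, 0.0, 0.0, 1.0]] [[374.2, 0.0, 277.0], [0.0, 374.2, 203.5], [0.0, 0.0, 1.0]] None
```

View pics/top0.png

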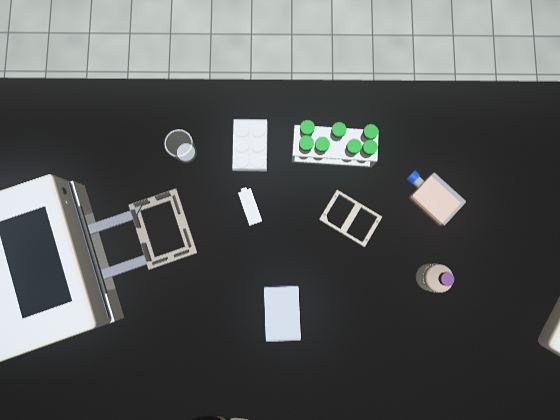

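View pics/scene0.png

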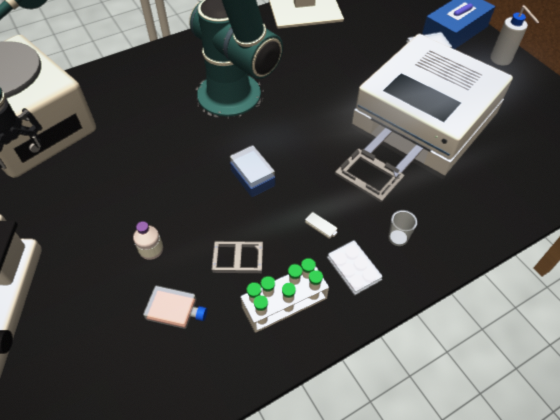

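The top view shows the adapter at about (351,218), the mailer at (250,206), the carrier at (165,230) with its arms to the left, and the plate, rack, tip box, flask and bottle well apart. The scene view agrees: adapter (238,256), carrier (370,173).

```bash
cat >> h.py <<'E'
def yaw(): 
    M=R.from_rotvec(monitor.read_state()['tcp_rot']).as_matrix(); return M
def move(target,yx):
    """shift/turn in tool axes to reach target TCP with tool y-axis along world yaw yx"""
    s=monitor.read_state(); M=yaw(); d=M.T@(np.array(target)-s['tool_pos'])
    cur=np.arctan2(M[1,1],M[0,1]); t=-(yx-cur)
    w=(t+np.pi)%(2*np.pi)-np.pi
    print('shift',np.round(d,4),'turn',round(w,3),'or',round(w-np.sign(w)*np.pi,3),'q6',round(s['q'][5],3),'toolz',np.round(M[:,2],4),'cur y yaw',round(cur,3))
E
python3 - <<'E'
from h import *
for c,roi in [('top',(310,180,80,75)),('scene',(205,232,68,48))]:
    p,T=shot(c); x,y,w,h=roi; g=cv2.cvtColor(p['image'],cv2.COLOR_RGB2GRAY)[y:y+h,x:x+w]
    _,b=cv2.threshold(g,0,255,cv2.THRESH_OTSU); cs,_=cv2.findContours(b,cv2.RETR_EXTERNAL,cv2.CHAIN_APPROX_NONE)
    k=max(cs,key=cv2.contourArea)[:,0]+[x,y]
    P=np.array([ray(p,T,q,.014)[:2] for q in k]); r=cv2.minAreaRect((P*1000).astype(np.float32)); print(c,r)
    i=cv2.resize(p['image'][180:280,120:210] if c=='top' else p['image'][135:215,320:420],None,fx=6,fy=6,interpolation=cv2.INTER_CUBIC)
move([.58,-.265,.25],0)
E
```

```text
top ((584.8604736328125, -272.2159729003906), (128.6769561767578, 87.01224517822266), 58.83394241333008)
scene ((580.9231567382812, -274.275634765625), (130.33389282226562, 87.34371185302734), 57.77857208251953)
shift [ 0.4763 -0.251  -0.0187] turn -1.272 or 1.87 q6 -0.037 toolz [ 0.e+00  1.e-04 -1.e+00] cur y yaw -1.272
```

{"fn": "step_arm", "kwargs": {
  "series": [0.44,-0.36,0,-1.4,0.44,-0.36,0,-1.4,0.44,-0.36,0,-1.4,0.44,-0.36,0,-1.4,0.44,-0.36,0,-1.4,0.44,-0.36,0,-1.4,0.44,-0.36,0,-1.4,0.44,-0.36,0,-1.4]
}}

```text
time: 2.9
tool_pos: [0.4763, -0.2269, 0.2317]
tcp_rot: [2.07, 2.362, 0.0]
wrist_force: [1.4, -0.5, -0.4]
width: 1.0
grip_force: 0.0
```

```bash
python3 - <<'E'
from h import *
move([.516,-.172,.06],1.018)
E
```

```text
shift [0.0493 0.0464 0.1717] turn -0.886 or 2.255 q6 -0.623 toolz [ 1.1e-03 -6.0e-04 -1.0e+00] cur y yaw 0.132
```

{"fn": "step_arm", "kwargs": {
  "series": [0.05,0.046,0.05,-0.18,0.05,0.046,0.11,-0.36,0.05,0.046,0.17,-0.54,0.05,0.046,0.17,-0.72,0.05,0.046,0.17,-0.89,0.05,0.046,0.17,-0.89],
  "gripper": 0.6
}}

```text
time: 3.65
tool_pos: [0.5146, -0.173, 0.0611]
tcp_rot: [-0.86, -3.021, 0.0]
wrist_force: [-0.5, -0.5, 0.4]
width: 0.598
grip_force: 0.0
```

```bash
python3 - <<'E'
from h import *
p,T=shot('wrist'); save(p,'w1.png'); print(monitor.read_state()['tool_pos'],monitor.read_state()['width'],T[:3,3])
for n in ['adapter_centre','adapter_rib']:
    for r in viewer.spot_point(p,n)[:2]: print(n,r['score'],r['point'],ray(p,T,r['point'],.008 if 'cen' in n else .016))
print(proj(p,T,[.583,-.196,.016]),proj(p,T,[.583,-.196,0]),proj(p,T,[.583,-.273,.016]))
E
```

```text
[ 0.51484839 -0.17320884  0.06148533] 0.599135440269351 [ 0.45553847 -0.13774793  0.20326649]
[307.25378366 344.91870549] [305.25399695 328.58623055] [199.00154423 401.8010283 ]
```

View pics/w1.png

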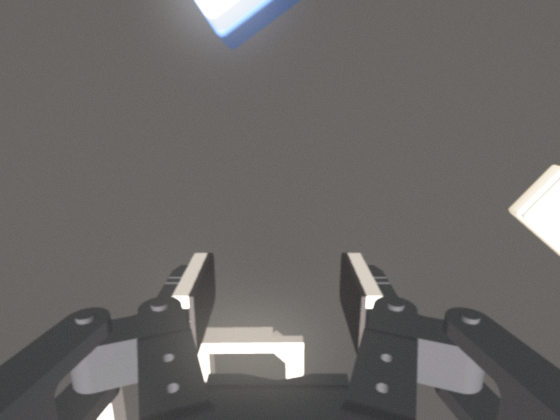

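The adapter's near corner appears at (303,343), between the fingers. Its side face (rows 328–343) seems to end at column ~275, which suggests the chamfer is at this corner. I'll zoom in to check.

```bash
python3 - <<'E'
import cv2
i=cv2.imread('pics/w1.png')[310:382,195:315]; cv2.imwrite('pics/w1c.png',cv2.convertScaleAbs(cv2.resize(i,None,fx=6,fy=6,interpolation=cv2.INTER_CUBIC),alpha=1.3))
from h import *
move([.583,-.273,.15],1.018)
E
```

```text
shift [-0.1104 -0.0488 -0.088 ] turn -0.003 or 3.139 q6 -1.386 toolz [ 1.e-03 -4.e-04 -1.e+00] cur y yaw 1.015
```

View pics/w1c.png

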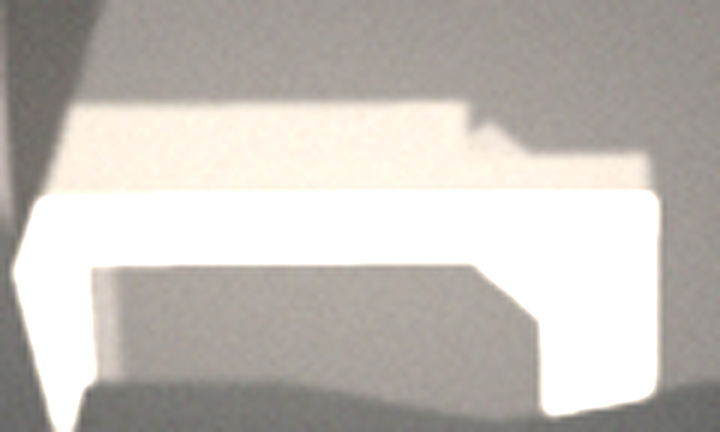

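The crop is clear: the full-width upper band runs to the corner, and below it the wall is cut off. The chamfer is at this world +y corner, so adapter x has yaw ≈58°. That leads to the nest yaw of ≈17° with the present grip orientation.

{"fn": "step_arm", "kwargs": {
  "series": [-0.05,-0.025,-0.05,0,-0.11,-0.05,-0.09,0,-0.11,-0.05,-0.09,0,-0.11,-0.05,-0.09,0]
}}

```text
time: 4.3
tool_pos: [0.5839, -0.2755, 0.1538]
tcp_rot: [0.861, 3.016, -0.002]
wrist_force: [0.1, -0.0, -0.6]
width: 0.596
grip_force: 0.0
```

```bash
python3 - <<'E'
from h import *
p,T=shot('wrist'); save(p,'w2.png'); print(monitor.read_state()['tool_pos'])
for n in ['adapter_centre','adapter_rib']:
    for r in viewer.spot_point(p,n)[:2]: print(n,r['score'],r['point'],ray(p,T,r['point'],.008 if 'cen' in n else .016))
c,s=np.cos(1.018),np.sin(1.018)
for a,b in [(0,0),(64,43),(64,-43),(-64,-43),(-64,43)]: print(proj(p,T,[.583+(c*a-s*b)/1e3,-.273+(s*a+c*b)/1e3,.016]))
E
```

```text
[ 0.58216563 -0.27387317  0.15188445]
[280.4187447  186.31576123]
[367.31466265 129.1177797 ]
[360.48455114 238.31362966]
[200.4928539  238.92582317]
[193.38685971 129.79384874]
```

View pics/w2.png

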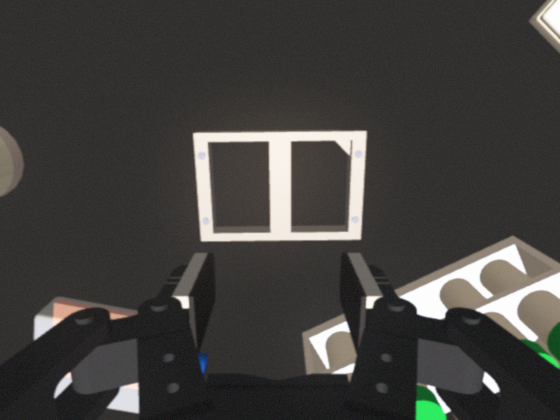

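Adapter corners are at (194,132), (366,131), (361,240) and (201,241), about 2 px below the prediction, and the rib lies midway between the fingers. Descending now.

{"fn": "step_arm", "kwargs": {
  "series": [-0.002,0.001,0.06,0,-0.002,0.001,0.11,0,-0.002,0.001,0.135,0,-0.002,0.001,0.147,0,-0.002,0.001,0.147,0,-0.002,0.001,0.147,0]
}}

```text
time: 5.2
tool_pos: [0.5852, -0.2739, 0.0058]
tcp_rot: [0.857, 3.02, -0.001]
wrist_force: [0.6, 0.4, 0.1]
width: 0.603
grip_force: 0.0
```

{"fn": "step_arm", "kwargs": {
  "series": [0,0,0,0,0,0,0,0,0,0,0,0,0,0,0,0,0,0,0,0,0,0,0,0],
  "gripper": 0,
  "newtons": 50
}}

```text
time: 5.95
tool_pos: [0.5852, -0.274, 0.0057]
tcp_rot: [0.857, 3.02, -0.0]
wrist_force: [-0.7, 0.6, 6.7]
width: 0.169
grip_force: 51.7
```

{"fn": "step_arm", "kwargs": {
  "series": [0,0,-0.02,0,0,0,-0.06,0,0,0,-0.11,0,0.02,0.03,-0.15,0.1,0.05,0.075,-0.19,0.25,0.08,0.12,-0.23,0.4,0.11,0.165,-0.255,0.55,0.14,0.21,-0.255,0.7]
}}

```text
time: 6.95
tool_pos: [0.5762, -0.0202, 0.2632]
tcp_rot: [1.846, 2.536, 0.005]
wrist_force: [0.7, -0.1, -3.7]
width: 0.17
grip_force: 50.6
```

```bash
python3 - <<'E'
from h import *
s=monitor.read_state(); print(s['tool_pos'],s['width'],s['wrist_force'],s['grip_force'])
move([.573,.087,.26],.29)
E
```

```text
[ 0.57620565 -0.02015829  0.26315756] 0.17014768615227246 [ 0.73373336 -0.12839448 -3.66588534] 50.60724198818207
shift [0.103  0.0298 0.0031] turn 0.022 or -3.119 q6 -0.39 toolz [ 5.8e-03 -6.0e-04 -1.0e+00] cur y yaw 0.312
```

{"fn": "step_arm", "kwargs": {
  "series": [0.05,0.015,0,0.02,0.1,0.03,0,0.02,0.1,0.03,0,0.02,0.1,0.03,0,0.02,0.1,0.03,0,0.02]
}}

```text
time: 7.58
tool_pos: [0.5723, 0.0818, 0.2592]
tcp_rot: [-1.869, -2.525, 0.001]
wrist_force: [0.1, 1.4, -3.6]
width: 0.173
grip_force: 50.6
```

```bash
python3 - <<'E'
from h import *
p,T=shot('wrist'); save(p,'w3.png'); s=monitor.read_state(); print(s['tool_pos'],s['tcp_rot'])
for n,z in [('nest',.05),('key',.057)]:
    for r in viewer.spot_point(p,n)[:2]: print(n,r['score'],r['point'],ray(p,T,r['point'],z))
c,S=np.cos(.29),np.sin(.29)
for z in (.05,.066):
  for a,b in [(0,0),(80,59),(80,-59),(-80,-59),(-80,59),(58,37),(-58,-37),(66.9,45.8)]: print(z,a,b,proj(p,T,[.55+(c*a-S*b)/1e3,.164+(S*a+c*b)/1e3,z]))
E
```

```text
[0.57242982 0.08168177 0.25921835] [-1.86915255e+00 -2.52500480e+00  7.80009186e-04]
key 0.7 [363.5, 7.9] [0.60016817 0.23623503 0.057     ]
0.05 0 0 [280.36842279  77.24984717]
0.05 80 59 [375.27932984   4.50341521]
0.05 80 -59 [365.45452332 144.3510783 ]
0.05 -80 -59 [194.135723   143.34468729]
0.05 -80 59 [186.51165088   3.2318242 ]
0.05 58 37 [347.85188662  32.52886337]
0.05 -58 -37 [216.81473738 119.36658473]
0.05 66.9 45.8 [358.81690366  21.44462679]
0.066 0 0 [280.5427094   76.29240762]
0.066 80 59 [ 3.80300283e+02 -2.12420411e-01]
0.066 80 -59 [369.5378582  146.52993392]
0.066 -80 -59 [190.32693239 145.47956059]
0.066 -80 59 [181.90580941  -1.5546655 ]
0.066 58 37 [351.40463947  29.30519839]
0.066 -58 -37 [214.00096526 120.41498306]
0.066 66.9 45.8 [362.94974559  17.63744039]
```

View pics/w3.png

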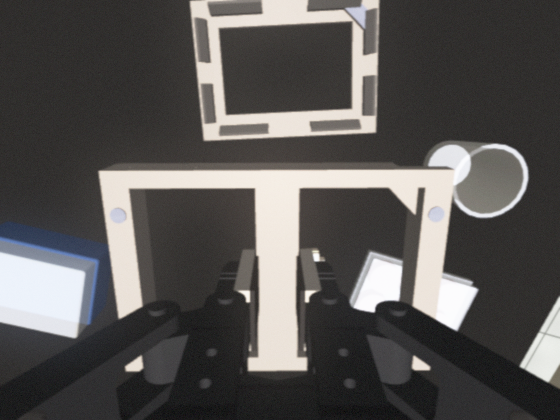

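The carrier's opening has corners at about (219,27), (354,21), (352,108) and (225,115). The steel key is at the upper right (360,16). The held adapter's chamfer web (405,200) is also at its upper right, so the orientation matches. Next I'll fit the opening and the held adapter precisely.

```bash
cat > fit.py <<'E'
from h import *
def rectfit(p,T,seed,z,n):
    g=cv2.cvtColor(p['image'],cv2.COLOR_RGB2GRAY); _,b=cv2.threshold(g,95,255,cv2.THRESH_BINARY_INV)
    _,l=cv2.connectedComponents(b); m=(l==l[seed[1],seed[0]]).astype(np.uint8)
    k=max(cv2.findContours(m,cv2.RETR_EXTERNAL,cv2.CHAIN_APPROX_NONE)[0],key=cv2.contourArea)
    print(n,'bbox',cv2.boundingRect(k)); P=np.array([ray(p,T,q,z)[:2] for q in k[:,0]])*1000
    r=cv2.minAreaRect(P.astype(np.float32)); print(n,np.round(r[0],1),np.round(r[1],1),round(r[2],2)); 
E
python3 - <<'E'
from fit import *
p,T=shot('wrist'); rectfit(p,T,(290,70),.05,'nest@.05'); rectfit(p,T,(290,70),.045,'nest@.045')
g=cv2.cvtColor(p['image'],cv2.COLOR_RGB2GRAY)
s=monitor.read_state(); print(s['tool_pos'])
for u in (230,280,340): print(u,g[0:150:2,u].tolist())
for v in (50,90): print(v,g[v,180:390:2].tolist())
p,T=shot('top'); 
E
```

```text
nest@.05 bbox (219, 22, 132, 92)
nest@.05 [553.3 172. ] [113.4  71.7] 19.66
nest@.045 bbox (219, 22, 132, 92)
nest@.045 [553.3 172.4] [115.   72.7] 19.66
[0.57254497 0.08190067 0.2592187 ]
230 [178, 132, 106, 101, 105, 103, 98, 86, 212, 227, 228, 228, 227, 216, 90, 66, 65, 64, 63, 65, 63, 62, 62, 60, 60, 61, 62, 63, 61, 60, 60, 60, 58, 58, 59, 57, 57, 56, 57, 55, 61, 62, 58, 57, 62, 58, 61, 62, 60, 61, 58, 62, 63, 60, 60, 62, 61, 126, 226, 227, 226, 226, 215, 116, 109, 111, 113, 134, 216, 217, 93, 62, 64, 62, 64]
280 [230, 230, 230, 229, 229, 230, 230, 230, 229, 230, 230, 230, 187, 74, 63, 63, 63, 61, 59, 59, 63, 59, 59, 60, 56, 59, 52, 57, 56, 56, 54, 56, 54, 55, 54, 53, 54, 51, 54, 55, 55, 55, 55, 55, 55, 56, 57, 56, 59, 55, 58, 60, 56, 61, 62, 60, 157, 230, 229, 230, 230, 229, 230, 230, 231, 229, 228, 229, 215, 73, 64, 66, 66, 64, 66]
340 [96, 96, 99, 94, 75, 207, 226, 227, 226, 227, 216, 101, 57, 58, 61, 58, 59, 56, 55, 56, 58, 57, 56, 55, 55, 57, 56, 54, 58, 59, 55, 57, 56, 54, 57, 55, 57, 56, 55, 52, 56, 54, 53, 57, 57, 60, 60, 54, 59, 55, 57, 53, 60, 55, 75, 213, 229, 229, 227
[... 272 characters left out ...]
 58, 58, 56, 59, 57, 59, 57, 61, 58, 56, 57, 60, 54, 59, 58, 54, 57, 56, 55, 55, 58, 55, 58, 55, 56, 58, 59, 56, 58, 58, 56, 57, 55, 56, 57, 57, 55, 59, 55, 59, 73, 181, 227, 226, 226, 225, 179, 89, 102, 102, 101, 103, 124, 158, 84, 51, 54, 53, 50, 48]
90 [52, 53, 54, 57, 56, 55, 56, 57, 61, 163, 191, 124, 107, 102, 101, 99, 123, 221, 226, 228, 229, 200, 86, 61, 58, 58, 57, 58, 59, 59, 58, 57, 59, 62, 61, 55, 56, 57, 57, 60, 55, 56, 57, 57, 55, 51, 52, 54, 54, 55, 56, 54, 54, 55, 57, 55, 56, 56, 59, 59, 54, 58, 58, 55, 57, 59, 55, 58, 57, 56, 57, 55, 55, 59, 57, 55, 56, 59, 59, 52, 60, 58, 59, 53, 59, 84, 191, 227, 227, 227, 221, 130, 93, 104, 103, 103, 109, 149, 161, 58, 54, 54, 52, 54, 52]
```

```bash
python3 - <<'E'
from fit import *
for c,seed in [('top',(165,230)),('scene',(370,173))]:
    p,T=shot(c); p['image']=cv2.cvtColor(cv2.imread(f'pics/{c}0.png'),cv2.COLOR_BGR2RGB); rectfit(p,T,seed,.05,c)
p,T=shot('wrist'); s=monitor.read_state(); M=yaw()
# held adapter: near-edge row/side columns
print(s['tool_pos'],'y yaw',np.arctan2(M[1,1],M[0,1]))
# predicted corners of the held adapter top (bottom at TCP-0.006 => top at +.010)
for dx in (42.75,):
  for a in (-63.9,63.9):
    for h in (.010,.012): print(a,h,proj(p,T,s['tool_pos']+M@[dx/1e3,a/1e3,-h]))
g=cv2.cvtColor(p['image'],cv2.COLOR_RGB2GRAY)
for u in (200,350): print(u,g[155:200,u].tolist())
print(g[205,90:150].tolist()); print(g[205,400:465].tolist())
E
```

```text
top bbox (141, 201, 44, 56)
top [553.3 173.7] [114.4  72.1] 19.73
scene bbox (347, 157, 45, 37)
scene [554.6 166.9] [115.1  83. ] 19.55
[0.57255756 0.08257862 0.25926692] y yaw 0.29734802796092313
-63.9 0.01 [100.02966047 170.75687531]
-63.9 0.012 [ 97.4579577  171.82876471]
63.9 0.01 [456.76643977 170.31551022]
63.9 0.012 [459.38913183 171.38005243]
200 [57, 60, 60, 58, 62, 59, 59, 67, 87, 94, 95, 91, 94, 95, 117, 175, 225, 234, 235, 235, 235, 235, 236, 235, 235, 235, 234, 235, 234, 234, 234, 234, 223, 149, 80, 63, 60, 61, 60, 61, 59, 60, 61, 59, 59]
350 [60, 53, 60, 58, 58, 60, 64, 75, 84, 92, 90, 94, 94, 92, 146, 223, 236, 237, 237, 236, 237, 238, 237, 236, 237, 238, 236, 236, 236, 237, 235, 231, 197, 115, 61, 60, 56, 55, 58, 56, 58, 58, 56, 56, 57]
[59, 60, 57, 58, 59, 61, 62, 61, 59, 58, 58, 63, 101, 176, 220, 229, 227, 227, 229, 229, 227, 230, 229, 229, 227, 228, 230, 229, 227, 230, 230, 230, 229, 229, 230, 229, 230, 230, 230, 226, 191, 124, 87, 79, 81, 78, 81, 78, 80, 79, 82, 82, 79, 80, 80, 77, 70, 65, 62, 62]
[53, 48, 58, 62, 95, 148, 199, 226, 230, 233, 232, 233, 234, 232, 230, 216, 164, 102, 75, 77, 77, 76, 107, 174, 223, 231, 233, 232, 232, 232, 232, 233, 233, 232, 228, 227, 226, 228, 227, 229, 231, 230, 230, 231, 231, 232, 231, 231, 231, 224, 187, 112, 59, 64, 72, 103, 159, 210, 234, 237, 234, 220, 184, 146, 128]
```

Wrist and top fits agree: nest at (0.5533, 0.1725), yaw 0.343. The scene fit is biased by the opening's wall.

```bash
python3 - <<'E'
from h import *
move([.5535,.1725,.09],.3435)
E
```

```text
shift [0.0916 0.0081 0.1693] turn -0.046 or 3.095 q6 -0.197 toolz [-1.e-04  0.e+00 -1.e+00] cur y yaw 0.297
```

{"fn": "step_arm", "kwargs": {
  "series": [0.045,0.004,0,-0.023,0.0916,0.008,0,-0.046,0.0916,0.008,0.05,-0.046,0.0916,0.008,0.1,-0.046,0.0916,0.008,0.14,-0.046,0.0916,0.008,0.169,-0.046,0.0916,0.008,0.169,-0.046,0.0916,0.008,0.169,-0.046]
}}

```text
time: 8.98
tool_pos: [0.5544, 0.1731, 0.0916]
tcp_rot: [1.808, 2.568, 0.002]
wrist_force: [0.2, 0.1, -2.9]
width: 0.17
grip_force: 50.5
```

```bash
python3 - <<'E'
from h import *
move([.5535,.1725,.07],.3435); print(monitor.read_state()['wrist_force'])
p,T=shot('top'); cv2.imwrite('pics/a.png',cv2.cvtColor(cv2.resize(p['image'][170:290,100:230],None,fx=4.5,fy=4.5,interpolation=cv2.INTER_CUBIC),cv2.COLOR_RGB2BGR))
p,T=shot('wrist'); cv2.imwrite('pics/b.png',cv2.cvtColor(p['image'],cv2.COLOR_RGB2BGR))
a=cv2.imread('pics/a.png'); b=cv2.imread('pics/b.png'); c=np.zeros((540,800,3),np.uint8); c[:405,:439]=cv2.resize(a,(439,405)); c[:270,440:800]=cv2.resize(b,(360,270)); cv2.imwrite('pics/ab.png',cv2.imread('pics/b.png'))
E
```

```text
shift [-0.0003 -0.0011  0.0216] turn 0.0 or -3.141 q6 -0.084 toolz [ 2.e-03  5.e-04 -1.e+00] cur y yaw 0.344
[ 0.16346021  0.14288317 -2.94787274]
```

View pics/b.png

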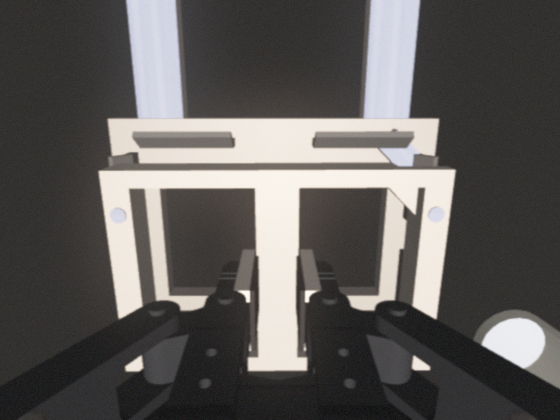

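The adapter sits square over the carrier with its chamfer web over the key (395,150). The opening's side edges are at about columns 168 and 379, so I'll measure the lateral offset exactly.

```bash
python3 - <<'E'
from h import *
p,T=shot('wrist'); s=monitor.read_state(); M=yaw(); print(s['tool_pos'])
g=cv2.cvtColor(p['image'],cv2.COLOR_RGB2GRAY).astype(int)
t=lambda uv,z:np.round(M.T@(ray(p,T,uv,z)-s['tool_pos'])*1000,1)[:2]
def edges(v,a,b): 
    d=np.abs(np.diff(cv2.GaussianBlur(g[v-2:v+3].astype(np.float32),(3,5),0).mean(0))); return [(i+.5,round(float(d[i]))) for i in range(a,b) if d[i]>12 and d[i]>=max(d[i-2:i+3])]
for v in (205,230,260): print(v,edges(v,95,190),edges(v,370,460))
for v in (230,):
    for u,z in [(168,.05),(379,.05)]: print(u,t((u,v),z))
for u,v in [(103,205),(450.6,205)]: print(u,t((u,v),s['tool_pos'][2]+.01))
d=np.diff(g[100:200,255:300].mean(1)); print([(100+i,round(d[i])) for i in range(99) if abs(d[i])>8])
d=np.diff(g[100:200,200:225].mean(1)); print([(100+i,round(d[i])) for i in range(99) if abs(d[i])>8])
for v in (118.5,): print([t((280,v),z) for z in (.05,.055,.066)])
d=np.diff(g[270:320,200:220].mean(1)); print([(270+i,round(d[i])) for i in range(49) if abs(d[i])>8])
print([t((210,v),.05) for v in (288,296)])
E
```

```text
[0.55500841 0.17334072 0.09255463]
205 [(102.5, 56), (130.5, 51), (145.5, 45), (160.5, 46)] [(384.5, 47), (402.5, 34), (405.5, 32), (416.5, 52), (422.5, 54), (450.5, 62)]
230 [(105.5, 52), (133.5, 52), (148.5, 43), (162.5, 44)] [(382.5, 48), (405.5, 48), (419.5, 49), (447.5, 62)]
260 [(110.5, 51), (136.5, 47), (151.5, 43), (165.5, 48)] [(380.5, 49), (397.5, 53), (416.5, 52), (443.5, 61)]
168 [  1.4 -57.4]
379 [ 1.1 53.1]
103 [ 30.2 -64.3]
450.6 [29.9 63.6]
[(116, 20), (117, 65), (118, 67), (119, 11), (161, -25), (162, -63), (163, -31), (168, 34), (169, 70), (170, 25)]
[(116, 20), (117, 63), (118, 66), (119, 12), (130, -40), (131, -34), (136, -16), (137, -11), (146, 34), (147, 65), (148, 18), (161, -12), (162, -68), (163, -42), (168, 22), (169, 63), (170, 44), (186, -10), (187, -71), (188, -69), (189, -17)]
[array([58.3,  1.1]), array([58.5,  1. ]), array([59.1,  0.9])]
[(286, 12), (294, 14), (295, 22), (306, -11), (307, -12)]
[array([-32.4, -37.2]), array([-37.3, -37.4])]
```

{"fn": "step_arm", "kwargs": {
  "series": [0,-0.0022,0,0,0,-0.0022,0.008,0,0,-0.0022,0.016,0,0,-0.0022,0.02,0,0,-0.0022,0.023,0,0,-0.0022,0.025,0,0,-0.0022,0.025,0]
}}

```text
time: 10.0
tool_pos: [0.5512, 0.1722, 0.0651]
tcp_rot: [-1.808, -2.569, 0.0]
wrist_force: [-0.4, -1.2, -3.8]
width: 0.168
grip_force: 50.6
```

{"fn": "step_arm", "kwargs": {
  "series": [0,0.0012,0,0,0,0.0012,0.0015,0,0,0.0012,0.003,0,0,0.0012,0.004,0,0,0.0012,0.005,0,0,0.0012,0.005,0]
}}

```text
time: 10.75
tool_pos: [0.5522, 0.1725, 0.0601]
tcp_rot: [-1.808, -2.569, 0.0]
wrist_force: [0.4, -0.0, -3.7]
width: 0.167
grip_force: 50.6
```

No contact at 3 mm below the height where it would stop on the key, so it is going down over it. Continuing in small steps.

{"fn": "step_arm", "kwargs": {
  "series": [0,0,0.001,0,0,0,0.002,0,0,0,0.003,0,0,0,0.003,0]
}}

```text
time: 11.25
tool_pos: [0.5522, 0.1725, 0.0571]
tcp_rot: [-1.808, -2.569, 0.0]
wrist_force: [0.2, -0.7, -3.9]
width: 0.167
grip_force: 50.6
```

{"fn": "step_arm", "kwargs": {
  "series": [0,0,0.0007,0,0,0,0.0014,0,0,0,0.0014,0]
}}

```text
time: 11.62
tool_pos: [0.5524, 0.1725, 0.0559]
tcp_rot: [1.808, 2.569, 0.0]
wrist_force: [0.0, 0.1, -2.7]
width: 0.168
grip_force: 50.6
```

{"fn": "step_arm", "kwargs": {
  "series": [0,0,0.0005,0,0,0,0.001,0,0,0,0.001,0]
}}

```text
time: 12.0
tool_pos: [0.5524, 0.1726, 0.0557]
tcp_rot: [1.808, 2.569, 0.0]
wrist_force: [-4.6, -1.3, 5.7]
width: 0.17
grip_force: 51.7
```

Firm contact at TCP z 0.0557, exactly 50.0 mm above the grasp height, so the adapter is seated. Releasing.

{"fn": "step_arm", "kwargs": {
  "series": [0,0,-0.0005,0,0,0,-0.0005,0,0,0,-0.0005,0,0,0,-0.0005,0,0,0,-0.0005,0],
  "gripper": 0.5
}}

```text
time: 12.62
tool_pos: [0.5523, 0.1725, 0.0553]
tcp_rot: [1.808, 2.569, 0.0]
wrist_force: [-0.2, 0.1, 0.4]
width: 0.498
grip_force: 0.0
```

{"fn": "step_arm", "kwargs": {
  "series": [0,0,-0.01,0,0,0,-0.03,0,0,0,-0.06,0,0,0,-0.1,0,-0.03,0,-0.14,0,-0.06,0,-0.17,0,-0.06,0,-0.17,0,-0.06,0,-0.17,0]
}}

```text
time: 13.62
tool_pos: [0.5722, 0.1163, 0.2258]
tcp_rot: [-1.809, -2.568, -0.001]
wrist_force: [0.2, 0.7, 0.3]
width: 0.499
grip_force: 0.0
```

```bash
python3 - <<'E'
from h import *
p,T=shot('wrist'); save(p,'w5.png'); s=monitor.read_state(); print(s['tool_pos'],s['wrist_force'],s['width'])
E
```

```text
[0.57155726 0.11647937 0.22468562] [-0.00526813 -0.83868899 -0.87160839] 0.4989048298832774
```

View pics/w5.png

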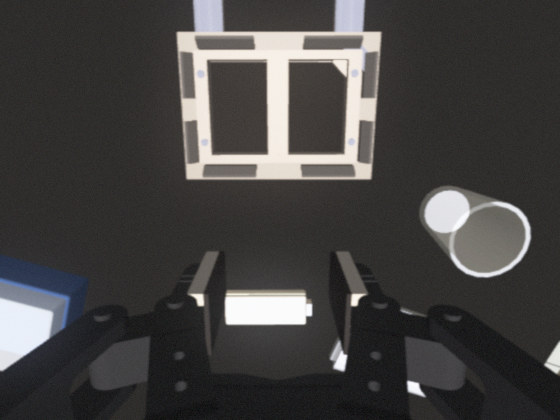

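The adapter sits square between the guides, (192–365, 50–162), with its chamfer web at the key corner (345,65). The mailer and beaker are undisturbed, and the gripper is clear.

```bash
python3 -c "
from workcell import job; print(job.finish_job())"
```

```text
the job is handed in; nothing more can be done
None
```

The adapter is in the imager's carrier, seated at 50.0 mm with its chamfered corner over the key (no half turn needed), released with the gripper clear, and the job was handed in at about 14 s.

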